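# Set a fraction distributor to deliver into a fresh beaker

### The arm

A 6-joint arm with a two-finger parallel gripper is mounted at the origin on a cart in front of the work surface, level with it; the furniture and walls round the work are solid. World frame = base frame: x ahead of the robot, y to its left, z up, the work surface at z = 0. Lengths are in m, angles in rad, forces in N, time in s.
With the tool pointing down it reaches from about 0.25 to 0.725 m from the base axis. Payload 4 kg.
Tool frame: the origin (TCP) lies midway between the tips of the shut fingers; the grasp point (between the pads) lies 19 mm behind it (bot.grasp_offset is the distance from the TCP to the grasp point, in m); z points along the fingers, y is the direction in which the jaws open and shut (so a half turn about z gives the same grasp; the last joint's range is limited). The gripper opens to 85 mm and grips with 20 to 120 N. Pads are 22 mm wide; open, the fingers measure 114 mm over their backs; the gripper's body (76 mm by 85 mm) begins 54 mm behind the grasp point. The pads swing forward as they close: fully open they stand 13 mm farther back than shut.
Start: joints at [1.286, 0.241, 0.005, 1.335, 0, 1.571], TCP at [0.14, 0.48, 0.231] pointing down, gripper open.
Joint ranges: [-2.72, 2.72], [-1.05, 1.87], [-1.09, 1.28], [-1.99, 2.15], [-1.42, 1.44], [-3.14, 3.14]. Speed limits (rad/s): [2.79, 2.79, 3.14, 3.14, 3.14, 3.14].

### API

Orientations are given as a unit quaternion [x, y, z, w].
In Python, from workcell import sensors, optics, bot gives the robot as it stands.
- The arm moves only by the tool apply_moves, never from a script. Its argument "plan" is one flat list of numbers, 6 for each row, row after row: the shift along the tool's x, y, z in m, then the turn, a rotation vector about the tool's x, y, z in rad. In form: [tx, ty, tz, ax, ay, az, tx, ty, tz, ax, ay, az, ...]. A call has 1 to 12 rows; each row is the pose to reach, as a shift and turn from the pose commanded when the call began, along the tool's axes at that moment; what a row does not reach only later rows make up. A row lasts 1/12 s, in which the tool goes at most 41.7 mm and 7.16 degrees, less where a joint would pass 70% of its speed; a pose out of reach is approached as far as the arm can. A call with a gripper value outside its range is refused whole. "grip" is the finger opening in m, from 0 to 0.0854, set as the call begins (left out, the last holds). The fingers move at their own pace and stop on an object; the grip force is fixed at half the most. Time passes only in rows, so rows that repeat a pose let the fingers close. It gives the time, the measured TCP pose, the force and the opening at its end, in the units of the state.
- sensors.get_obs(): the state, without advancing time (a new reading comes with each control period).
- optics.camera(name): name is "scene" or "top" or "wrist"; returns a dict with "pixels" (480x640x3 uint8, red, green, blue), "fx", "fy", "cx", "cy" (pixels), "k1" (the pictures are not rectified: a ray, as slopes to the right and down, at radius r is drawn at 1 + k1 r^2 times it, then the intrinsics apply), "pose" (4x4, takes a point from camera to world coordinates); the wrist camera has in their place "tool_from_camera" (4x4, takes a point from camera to tool coordinates, whose origin is the TCP and whose axes are the flange's). Camera axes: x right, y up, looking along -z (the intrinsics and any distortion apply to the point x, -y, -z); pixel columns grow to the right and rows downward; lengths in m; the calibration is good to about 2 mm. A picture is of the moment at which its call begins: read the wrist's pose just before it. There is no depth.
- bot.job_done(): hands the job in, once; it reports no verdict.
The state is a dict: "clock": time; "joint_pos": joint angles; "joint_vel": joint speeds; "tau": joint torques, N m; "eef_pos": TCP position; "tool_rot": TCP orientation; "ft_force": force on the tool from outside, world axes, zero at the start; "ft_torque": the same for the moment, N m; "grip_width": finger opening in m.
Only numpy, scipy, OpenCV 4.12 (cv2) and the standard library are available. Lean on these libraries where they do the work, as an engineer would, in place of code of your own. Each camera call takes 0.05 s, during which the arm holds its last target.

### The job

The fraction distributor's spout is parked and must next deliver into the small beaker. First stand the small beaker upright in the middle of the empty metal riser block beside the distributor; then pull the sprung selector knob up out of its notch, turn it until the spout is over that beaker, and let it drop fully home into the notch there. Leave the two larger beakers, the cuvette tray and the lidded jar standing where they are.

Things in the scene. Friction and masses are not known exactly. Their poses are not given: they have to be found in the camera images.
- stand: Fixed aluminium stand: foot disc 148 mm across, 10 mm high; column 48 mm thick; on top (z 105 to 121 mm) a crown 84 mm across of upstanding blocks with notches between. Origin: centre of the underside, on the worktop; its z is the selector's turning axis. Its place and yaw vary.
- grip_bar (a point): Centre of the selector's black grip bar, 72 mm long, 16 wide, 28 high, 178 mm above the worktop when home, on the turning axis. The point's x runs along the bar, away from the spout (spout at -x); grasp across its y. Under the bar 18 mm of thin stem, then a hub 60 mm across.
- spout_tip (a point): Lower end of the spout nozzle (15 mm across), 140 mm from the turning axis, 105 mm above the worktop when the knob is down. The spout is an 11 mm metal pipe that runs out level from the hub (top at 140 mm) in line with the bar and bends down at its end; it turns and lifts with the knob.
- turn (a joint): Selector angle (rad), growing clockwise seen from above; 0: spout along the stand's own -x (park). The park notch is broad (about 0.15 either side of 0); station notches at 0.84, 1.68 and 2.52 have about 0.05 of play and let a rounded lug in. Range -0.19 to 2.70. Pulled clear it turns with little effort and stays where it is left.
- head (a joint): Lift of the knob (m): 0 fully home in a notch, stop at 0.022. Its lug clears the crown from 0.0145 on; below that it cannot leave its notch. Pulled down with about 7 N when home, 12 N at full lift. Let go between notches it rests on the crown at about 0.014 and may be gripped again; let go at any notch, also one passed on the way, it drops in.
- station_1 (a point): Point on the worktop under the spout tip when joint turn is at 0.84, 140 mm from the turning axis. One of the riser and the two larger beakers stands at each station, which at which changes.
- station_2 (a point): The same for joint turn at 1.68.
- station_3 (a point): The same for joint turn at 2.52.
- riser_top (a point): Centre of the flat top of the riser block, a fixed plain metal round block 66 mm across (72 mm at the foot) and 28 mm high that stands at one of the three stations.
- beaker_center (a point): Centre (29 mm up) of the loose small glass beaker: body 42 mm across, rim 46, height 58, open, walls 2 to 4 mm, 40 to 85 g; a pouring lip sticks out to 27 mm from the centre along +y; z is up. The tray stands close on its +y side and the jar close on its -y side (gaps 12 to 20 mm); its x sides are free. At the start it stands to the right of the stirrer, the stand to the left.
- receiver_1_c (a point): Centre (43 mm up) of a larger glass beaker, 67 x 73 x 86 mm high, that stands loose on the worktop at a station; leave it.
- receiver_2_c (a point): The same of the other larger glass beaker; leave it.
- cuvettes_c (a point): Centre (23 mm up) of the clear loose cuvette tray, 66 mm (its x) by 110 mm (its y), 47 mm high; leave it.
- jar_c (a point): Centre (31 mm up) of the loose plastic jar with a fixed lid, 45 mm across, 62 mm high; leave it.
- stirrer_hotplate: Fixed stirrer, 224 x 192 mm and 116 mm high, between the beaker's start and the distributor; origin at the centre of its underside. An obstacle only.
There are look-alikes about, which are no part of the job. Of the things shaped like the part that bears riser_top, the aluminium one is meant.

How it is judged:
By the outcome, as a careful person would: the job done as asked, in the order asked, and still so for the second after the job is handed in, with the robot touching nothing.
It also fails if it takes over 56 s, if anything falls off the work surface, if the arm or the gripper's body presses on something with over 40 N, if the wrist force passes 120 N, or if a joint passes its speed limit or range.

## Working session

There is one attempt and no reset: what is moved stays moved. The work goes in short steps, Python scripts to look and compute and a tool call to move; the robot and the scene stay as the last step left them, time stands still between calls to the robot, and variables do not carry over. Pictures are saved under pics/ and viewed, and the job is handed in when it is done.

Besides the shell and the picture viewer there is one more tool, called as name(argument=value, ...) on one line, values as JSON. apply_moves: Moves the arm, as the interface text tells. Its arguments: {"type":"object","properties":{"plan":{"type":"array","items":{"type":"number"}},"grip":{"type":"number"}},"required":["plan"]}

```bash
ls; mkdir -p pics
cat > h.py <<'E'
import numpy as np, cv2
from workcell import sensors, optics, bot
from scipy.spatial.transform import Rotation as R
def snap(n,f):
    o=sensors.get_obs(); c=optics.camera(n)
    cv2.imwrite('pics/'+f+'.png',c['pixels'][:,:,::-1])
    if n=='wrist':
        T=np.eye(4);T[:3,:3]=R.from_quat(o['tool_rot']).as_matrix();T[:3,3]=o['eef_pos']
        c['pose']=T@np.array(c['tool_from_camera'])
    np.savez('pics/'+f+'.npz',**{k:np.array(v) for k,v in c.items()})
    return c
def load(f): return dict(np.load('pics/'+f+'.npz'))
def ray(c,u,v):
    xd=(u-c['cx'])/c['fx'];yd=(v-c['cy'])/c['fy'];x,y=xd,yd
    for _ in range(30):
        s=1+c['k1']*(x*x+y*y);x,y=xd/s,yd/s
    P=np.array(c['pose']);return P[:3,3],P[:3,:3]@np.array([x,-y,-1])
def at(c,u,v,z):
    o,d=ray(c,u,v);return o+d*(z-o[2])/d[2]
def proj(c,p):
    P=np.array(c['pose']);q=P[:3,:3].T@(np.array(p)-P[:3,3]);x=q[0]/-q[2];y=-q[1]/-q[2]
    s=1+c['k1']*(x*x+y*y);return np.array([c['fx']*x*s+c['cx'],c['fy']*y*s+c['cy']])
def crop(f,u0,v0,u1,v1,k,g):
    i=cv2.imread('pics/'+f+'.png')[v0:v1,u0:u1];cv2.imwrite('pics/'+g+'.png',cv2.resize(i,None,fx=k,fy=k,interpolation=cv2.INTER_CUBIC))
E
python3 - <<'E'
from h import *
for n in ['scene','top','wrist']:
    c=snap(n,n+'0');print(n,c['fx'],c['k1'],np.round(c['pose'],3).tolist())
print(sensors.get_obs(),bot.grasp_offset)
E
```

```text
pics
scene 469.7949892311421 -0.016034465703308645 [[0.676, 0.522, -0.521, -0.16], [-0.737, 0.485, -0.471, -0.551], [0.007, 0.702, 0.712, 1.104], [0.0, 0.0, 0.0, 1.0]]
top 577.1206285094521 -0.04408890068424313 [[-0.015, 0.986, -0.165, 0.287], [-1.0, -0.013, 0.015, 0.067], [0.012, 0.165, 0.986, 1.585], [0.0, 0.0, 0.0, 1.0]]
wrist 432.29992653858073 -0.0908381661204483 [[0.282, -0.911, -0.302, 0.062], [0.959, 0.267, 0.09, 0.502], [-0.002, -0.315, 0.949, 0.372], [0.0, 0.0, 0.0, 1.0]]
{'clock': 0.15, 'joint_pos': array([1.28601376e+00, 2.41242543e-01, 4.04079634e-03, 1.33521897e+00,
       3.05514295e-05, 1.57078198e+00]), 'joint_vel': array([-0.00054278, -0.00320124,  0.00568896,  0.00050362,  0.00067408,
       -0.00021611]), 'tau': array([ 4.61017607e-04, -3.72635329e+01,  2.52638358e+01,  1.23554107e-02,
        5.67073266e-05, -3.78935283e-06]), 'eef_pos': array([0.14032966, 0.47939998, 0.23061888]), 'tool_rot': array([ 1.41903464e-01,  9.89880168e-01, -8.01803928e-04, -1.30385580e-04]), 'ft_force': array([-0.0416812 , -0.46396532,  0.56565699]), 'ft_torque': array([ 0.05537424, -0.01506606, -0.00654118]), 'grip_width': 0.08583243849121097} 0.0187
```

View pics/scene0.png

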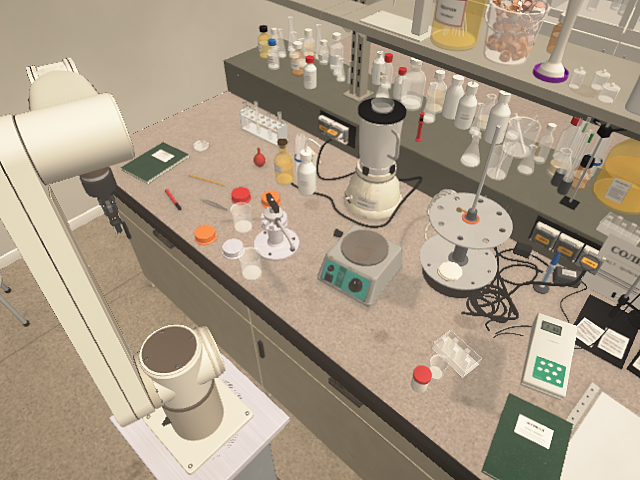

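View pics/top0.png

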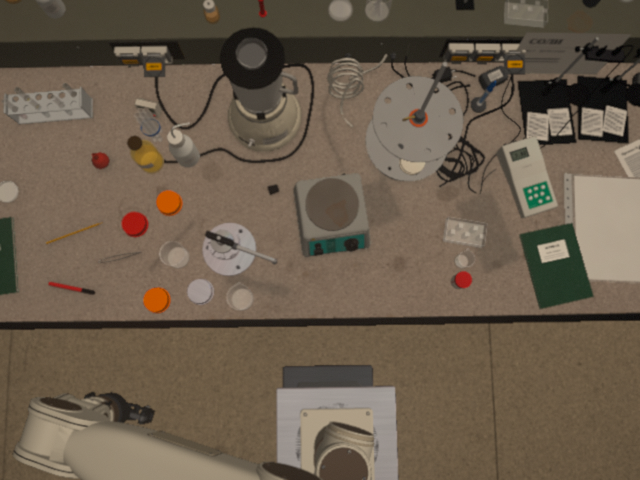

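The stand is at top (230,248) and the small beaker at about (462,261), between the tray (465,232) and the red-lidded jar (462,280). Several discs surround the stand, so I'll enlarge it.

Run:
```python
from h import *
crop('top0',110,180,310,320,4,'a'); crop('scene0',170,170,330,290,5,'b'); crop('top0',420,200,520,300,6,'c'); crop('scene0',390,320,500,410,6,'d')
```

```text
(no output)
```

View pics/a.png

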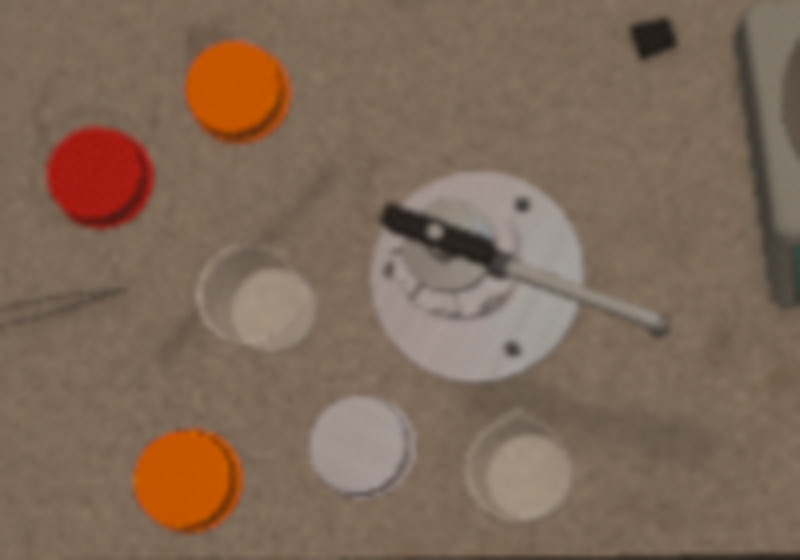

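View pics/b.png

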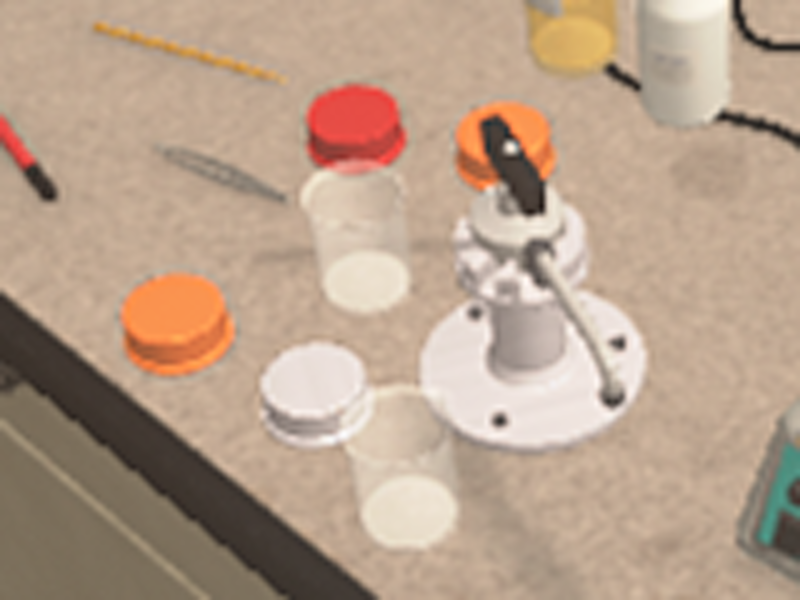

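View pics/c.png

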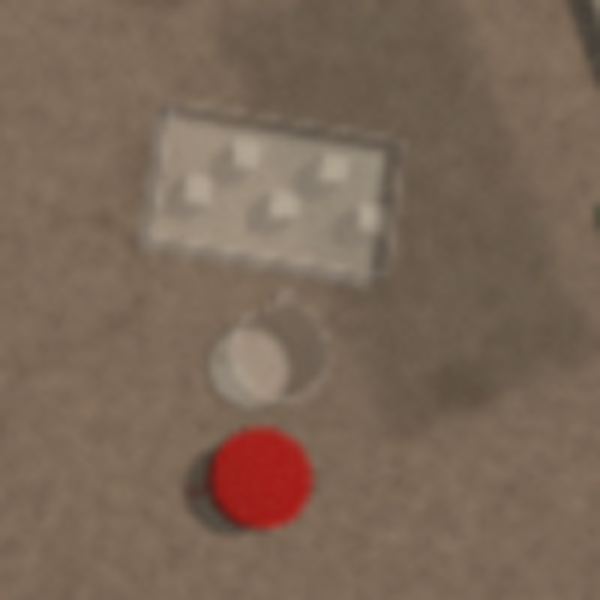

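View pics/d.png

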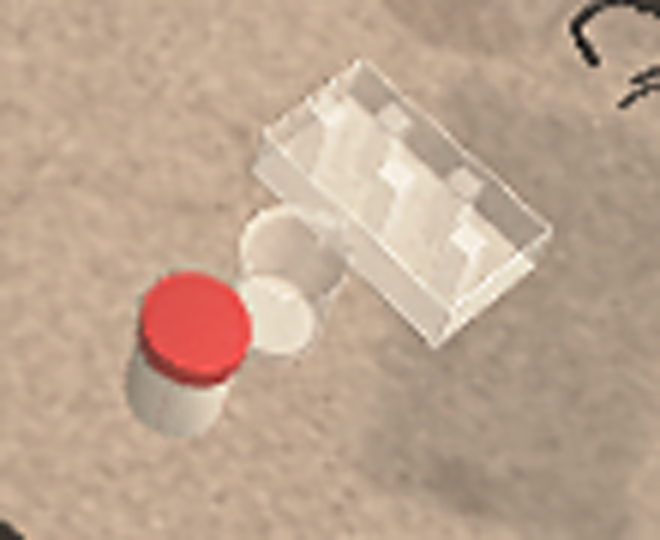

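View pics/wrist0.png

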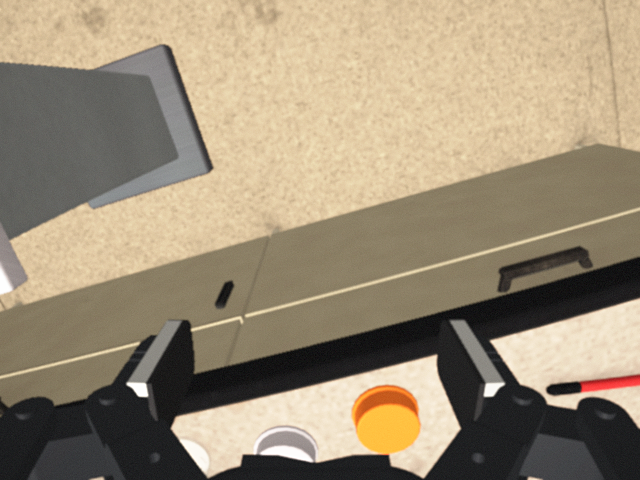

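Riser look-alikes in top0: orange (155,300), orange (168,202), red (134,223) and silver (200,291). Only the silver one is bare metal, and it sits between the two larger beakers. I'll measure to check that it lies at a station.

Run:
```python
from h import *
t=load('top0');s=load('scene0')
A=lambda x,y:(110+x/4-.375,180+y/4-.375)
B=lambda x,y:(170+x/5-.4,170+y/5-.4)
C=lambda x,y:(420+x/6-.4,200+y/6-.4)
D=lambda x,y:(390+x/6-.4,320+y/6-.4)
p=lambda n,c,uv,z:print(n,np.round(at(c,*uv,z)[:2],4))
p('stand foot',t,A(477,276),.01);p('stand foot s',s,B(533,368),.01)
p('grip bar top ctr',t,A(443,237),.192); p('bar end1',t,A(388,214),.192);p('bar end2',t,A(503,262),.18)
p('bar white dot s',s,B(510,148),.192)
p('tip top',t,A(657,324),.13);p('tip s',s,B(613,397),.105)
for n,uv in dict(silver=(360,445),or1=(188,480),or2=(235,90),red=(98,176)).items(): p(n,t,A(*uv),.028)
p('silver s',s,B(315,383),.028)
p('bk1 bottom',t,A(272,310),.003);p('bk1 s',s,B(366,280),.003)
p('bk2 bottom',t,A(528,477),.003);p('bk2 s',s,B(409,511),.003)
p('small rim',t,C(287,353),.058);p('small bot',t,C(250,368),.003);p('small bot s',s,D(278,315),.003);p('small rim s',s,D(295,258),.058);p('lip',t,C(287,295),.058)
p('jar',t,C(260,478),.062);p('jar s',s,D(195,325),.062)
for q in [(163,110),(400,145),(380,285),(147,243)]: p('tray',t,C(*q),.047)
for q in [(362,62),(552,232),(435,345),(265,133)]: p('tray s',s,D(*q),.047)
for q in [(300,185),(362,177),(367,248),(307,256)]: p('stirrer top',t,q,.1)
```

```text
stand foot [0.5261 0.2864]
stand foot s [0.522  0.2832]
grip bar top ctr [0.5229 0.2821]
bar end1 [0.5376 0.3159]
bar end2 [0.5088 0.2468]
bar white dot s [0.5251 0.2885]
tip top [0.4756 0.1552]
tip s [0.4784 0.1591]
silver [0.4094 0.3617]
or1 [0.3873 0.4771]
or2 [0.6556 0.4526]
red [0.5963 0.5453]
silver s [0.4074 0.3611]
bk1 bottom [0.5053 0.4289]
bk1 s [0.5065 0.4325]
bk2 bottom [0.388  0.2513]
bk2 s [0.3896 0.2545]
small rim [ 0.4837 -0.3591]
small bot [ 0.484  -0.3568]
small bot s [ 0.4875 -0.3542]
small rim s [ 0.4821 -0.3547]
lip [ 0.5099 -0.3607]
jar [ 0.4275 -0.3427]
jar s [ 0.426  -0.3423]
tray [ 0.5974 -0.3118]
tray [ 0.5798 -0.4198]
tray [ 0.5155 -0.4065]
tray [ 0.5361 -0.3012]
tray s [ 0.5923 -0.3206]
tray s [ 0.5735 -0.4264]
tray s [ 0.4939 -0.4173]
tray s [ 0.5319 -0.3092]
stirrer top [0.6805 0.0873]
stirrer top [ 0.7005 -0.0778]
stirrer top [ 0.5093 -0.0854]
stirrer top [0.4904 0.0711]
```

The silver disc lies 139 mm from the stand axis. It is at station 2, with larger beakers at stations 1 and 3. The red and orange pieces are off-station, so they're decoys. First move is to above the small beaker.

```bash
cat >> h.py <<'E'
def plan(wps,step=.038,da=6.5):
    """wps: list of (x,y,z,yaw_of_tool_y_deg); prints rows relative to current pose"""
    o=sensors.get_obs();p0=np.array(o['eef_pos']);R0=R.from_quat(o['tool_rot'])
    M=R0.as_matrix();pc=p0;yc=np.degrees(np.arctan2(M[1,1],M[0,1]))
    print('from',np.round(p0,4),round(yc,1));rows=[]
    for w in wps:
        n=int(np.ceil(max(np.linalg.norm(np.array(w[:3])-pc)/step,abs(w[3]-yc)/da,1)))
        for i in range(1,n+1):
            p=pc+(np.array(w[:3])-pc)*i/n;y=np.radians(yc+(w[3]-yc)*i/n)
            T=np.array([[-np.sin(y),np.cos(y),0],[np.cos(y),np.sin(y),0],[0,0,-1]]).T
            T=np.stack([[-np.sin(y),np.cos(y),0],[np.cos(y),np.sin(y),0],[0,0,-1]],1)
            rv=(R0.inv()*R.from_matrix(T)).as_rotvec()
            rows.append(np.r_[np.round(R0.inv().apply(p-p0),3),np.round(rv,3)])
        pc=np.array(w[:3]);yc=w[3]
    for k in range(0,len(rows),12): print('call',k//12,','.join('%g'%v for r in rows[k:k+12] for v in r))
E
python3 - <<'E'
from h import *
plan([(.36,.05,.23,78),(.46,-.35,.2,82)])
E
```

```text
from [0.1403 0.4794 0.2306] 73.7
call 0 -0.025,-0.027,0,-0.002,-0,-0.006,-0.051,-0.054,0,-0.002,-0,-0.012,-0.076,-0.081,0,-0.002,-0,-0.017,-0.102,-0.108,0,-0.002,-0,-0.023,-0.127,-0.135,0,-0.002,-0,-0.029,-0.153,-0.162,0.001,-0.002,-0,-0.035,-0.178,-0.189,0.001,-0.002,-0,-0.041,-0.204,-0.216,0.001,-0.002,-0,-0.046,-0.229,-0.243,0.001,-0.002,-0,-0.052,-0.255,-0.27,0.001,-0.002,-0,-0.058,-0.28,-0.296,0.001,-0.002,-0,-0.064,-0.306,-0.323,0.001,-0.002,-0,-0.07
call 1 -0.331,-0.35,0.001,-0.002,-0,-0.075,-0.35,-0.383,0.004,-0.002,-0,-0.082,-0.369,-0.415,0.007,-0.002,-0,-0.088,-0.388,-0.447,0.01,-0.002,-0,-0.094,-0.407,-0.48,0.012,-0.002,-0,-0.101,-0.426,-0.512,0.015,-0.002,-0,-0.107,-0.445,-0.544,0.018,-0.002,-0,-0.113,-0.464,-0.577,0.021,-0.002,-0,-0.12,-0.483,-0.609,0.023,-0.002,-0,-0.126,-0.502,-0.641,0.026,-0.002,-0,-0.132,-0.521,-0.674,0.029,-0.002,-0,-0.139,-0.54,-0.706,0.032,-0.002,-0,-0.145
```

apply_moves(plan=[-0.33,-0.35,0,0,0,-0.075,-0.33,-0.35,0,0,0,-0.075,-0.33,-0.35,0,0,0,-0.075,-0.33,-0.35,0,0,0,-0.075,-0.33,-0.35,0,0,0,-0.075,-0.33,-0.35,0,0,0,-0.075,-0.33,-0.35,0,0,0,-0.075,-0.33,-0.35,0,0,0,-0.075,-0.33,-0.35,0,0,0,-0.075,-0.33,-0.35,0,0,0,-0.075,-0.33,-0.35,0,0,0,-0.075,-0.33,-0.35,0,0,0,-0.075])

```text
clock: 1.15
eef_pos: [0.3599, 0.0479, 0.2314]
tool_rot: [0.107, 0.994, -0.0, 0.001]
ft_force: [0.2, -0.0, -0.0]
grip_width: 0.0852
```

Run:
```python
from h import *
plan([(.46,-.35,.21,82)],step=1,da=90)
```

```text
from [0.3599 0.0479 0.2314] 77.8
call 0 -0.182,-0.368,0.022,-0.001,0.001,-0.074
```

apply_moves(plan=[-0.18,-0.37,0.02,0,0,-0.075,-0.18,-0.37,0.02,0,0,-0.075,-0.18,-0.37,0.02,0,0,-0.075,-0.18,-0.37,0.02,0,0,-0.075,-0.18,-0.37,0.02,0,0,-0.075,-0.18,-0.37,0.02,0,0,-0.075,-0.18,-0.37,0.02,0,0,-0.075,-0.18,-0.37,0.02,0,0,-0.075,-0.18,-0.37,0.02,0,0,-0.075,-0.18,-0.37,0.02,0,0,-0.075,-0.18,-0.37,0.02,0,0,-0.075,-0.18,-0.37,0.02,0,0,-0.075])

```text
clock: 2.15
eef_pos: [0.4573, -0.3496, 0.2094]
tool_rot: [0.069, 0.998, 0.001, -0.001]
ft_force: [-0.6, -0.1, 0.5]
grip_width: 0.0858
```

Run:
```python
from h import *
c=snap('wrist','w1');print(np.round(c['pose'],3).tolist())
for p in [(.4845,-.357,.058),(.4845,-.357,.0)]: print(proj(c,p))
```

```text
[[0.138, -0.941, -0.31, 0.376], [0.99, 0.132, 0.041, -0.339], [0.002, -0.313, 0.95, 0.351], [0.0, 0.0, 0.0, 1.0]]
[310.6597484 255.6842934]
[311.22592249 231.72718606]
```

View pics/w1.png

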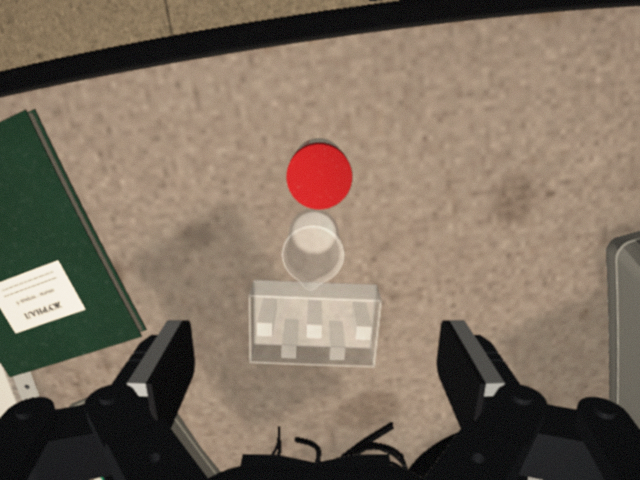

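The small beaker's rim is at about (313,253). The jar is above it at (320,175) and the tray below at (315,330). I'll crop for detail.

Run:
```python
from h import *
crop('w1',240,140,390,380,2.5,'e');
```

```text
(no output)
```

View pics/e.png

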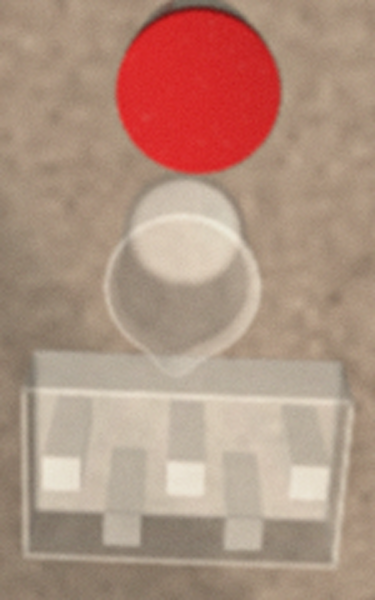

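Run:
```python
from h import *
c=load('w1');E=lambda x,y:(240+x/2.5-.3,140+y/2.5-.3)
p=lambda n,uv,z:print(n,np.round(at(c,*uv,z)[:2],4))
p('rim L',E(105,286),.058);p('rim R',E(260,288),.058);p('rim top',E(182,214),.058);p('rim bot~',E(178,362),.058);p('lip',E(176,376),.058)
p('bottom L',E(130,232),.002);p('bottom R',E(240,232),.002);p('bot top',E(185,180),.002);p('bot low',E(185,284),.002)
p('jar',E(198,90),.062);p('jar bot',E(198,173),.062)
for q in [(22,388),(354,402),(335,565),(23,556)]: p('tray',E(*q),.047)
plan([(.485,-.3575,.09,82)],step=1,da=90)
```

```text
rim L [ 0.4804 -0.3775]
rim R [ 0.4872 -0.3333]
rim top [ 0.462  -0.3525]
rim bot~ [ 0.5071 -0.36  ]
lip [ 0.5115 -0.3613]
bottom L [ 0.4823 -0.3733]
bottom R [ 0.4874 -0.3365]
bot top [ 0.4669 -0.3524]
bot low [ 0.5034 -0.3575]
jar [ 0.427  -0.3432]
jar bot [ 0.4498 -0.3463]
tray [ 0.5141 -0.41  ]
tray [ 0.5332 -0.3084]
tray [ 0.5922 -0.3198]
tray [ 0.5744 -0.4215]
from [ 0.4572 -0.3482  0.2101] 82.2
call 0 -0.029,-0.006,0.12,0.002,-0.002,0.003
```

Run:
```python
from h import *
plan([(.4845,-.3555,.1,80),(.4845,-.3555,.011,80)],step=1,da=90)
```

```text
from [ 0.4572 -0.3482  0.2101] 82.2
call 0 -0.028,-0.004,0.11,0.002,-0.002,0.038,-0.028,-0.004,0.199,0.002,-0.002,0.038
```

apply_moves(plan=[-0.028,-0.004,0.08,0.002,-0.002,0.038,-0.028,-0.004,0.1,0.002,-0.002,0.038,-0.028,-0.004,0.1,0.002,-0.002,0.038,-0.028,-0.004,0.12,0.002,-0.002,0.038,-0.028,-0.004,0.14,0.002,-0.002,0.038,-0.028,-0.004,0.16,0.002,-0.002,0.038,-0.028,-0.004,0.18,0.002,-0.002,0.038,-0.028,-0.004,0.19,0.002,-0.002,0.038,-0.028,-0.004,0.199,0.002,-0.002,0.038,-0.028,-0.004,0.199,0.002,-0.002,0.038])

```text
clock: 3.03
eef_pos: [0.4842, -0.3542, 0.0112]
tool_rot: [0.086, 0.996, -0.0, -0.0]
ft_force: [0.1, -0.4, 0.3]
grip_width: 0.0854
```

Run:
```python
from h import *
c=snap('wrist','w2');plan([(.4845,-.3555,.011,80)],step=1,da=90)
```

```text
from [ 0.4849 -0.3549  0.0123] 80.2
call 0 0,-0.001,0.001,-0.001,0.001,0.003
```

View pics/w2.png

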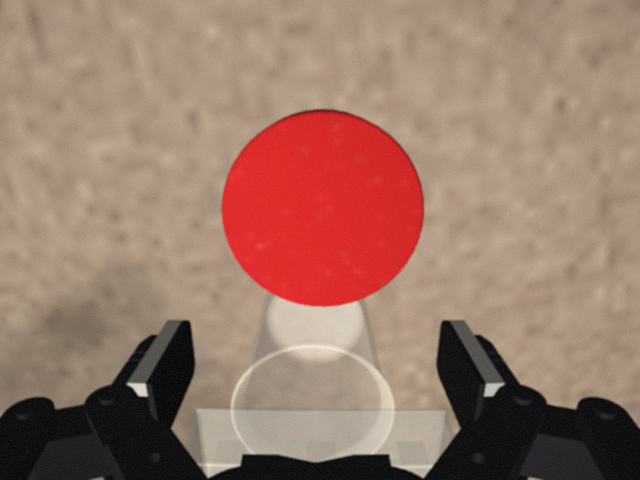

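The beaker (rim at about (313,405)) is centred between the pads, and the jar and tray are clear of the fingers. Closing now. Closing to 30 mm would only crush past the glass, but the fingers stop on it.

apply_moves(plan=[0,0,0,0,0,0,0,0,0,0,0,0,0,0,0,0,0,0,0,0,0,0,0,0,0,0,0,0,0,0,0,0,0,0,0,0,0,0,0,0,0,0,0,0,0,0,0,0,0,0,0,0,0,0,0,0,0,0,0,0], grip=0.03)

```text
clock: 3.92
eef_pos: [0.4859, -0.3567, 0.0136]
tool_rot: [0.086, 0.996, -0.002, 0.002]
ft_force: [-0.1, 0.2, 5.6]
grip_width: 0.0409
```

apply_moves(plan=[0,0,-0.01,0,0,0,0,0,-0.02,0,0,0,0,0,-0.04,0,0,0,0,0,-0.07,0,0,0,0,0,-0.1,0,0,0,0,0,-0.13,0,0,0,0,0,-0.16,0,0,0,0,0,-0.19,0,0,0,0,0,-0.2,0,0,0,0,0,-0.2,0,0,0])

```text
clock: 4.75
eef_pos: [0.4863, -0.3566, 0.2167]
tool_rot: [0.086, 0.996, -0.003, 0.004]
ft_force: [0.4, 0.7, -0.8]
grip_width: 0.0403
```

Run:
```python
from h import *
c=snap('wrist','w3');plan([(.41,-.05,.24,105),(.38,.2,.24,130),(.4085,.3615,.24,147)],step=.035)
```

```text
from [ 0.4853 -0.3558  0.2139] 80.1
call 0 0.013,0.029,-0.003,-0.004,0.005,-0.043,0.025,0.058,-0.006,-0.004,0.005,-0.087,0.038,0.086,-0.008,-0.004,0.005,-0.13,0.051,0.115,-0.011,-0.004,0.005,-0.174,0.063,0.144,-0.014,-0.004,0.005,-0.217,0.076,0.173,-0.017,-0.004,0.005,-0.261,0.089,0.202,-0.019,-0.004,0.004,-0.304,0.101,0.231,-0.022,-0.004,0.004,-0.348,0.114,0.259,-0.025,-0.004,0.004,-0.391,0.127,0.288,-0.028,-0.004,0.004,-0.435,0.136,0.318,-0.028,-0.005,0.004,-0.489,0.145,0.349,-0.028,-0.005,0.004,-0.544
call 1 0.154,0.379,-0.028,-0.005,0.004,-0.598,0.163,0.409,-0.028,-0.005,0.004,-0.653,0.172,0.439,-0.029,-0.005,0.004,-0.707,0.181,0.469,-0.029,-0.005,0.003,-0.762,0.19,0.499,-0.029,-0.005,0.003,-0.816,0.199,0.529,-0.029,-0.005,0.003,-0.871,0.199,0.562,-0.029,-0.006,0.003,-0.93,0.199,0.595,-0.029,-0.006,0.003,-0.99,0.199,0.628,-0.029,-0.006,0.003,-1.049,0.199,0.661,-0.029,-0.006,0.003,-1.108,0.199,0.693,-0.03,-0.006,0.002,-1.168
```

View pics/w3.png

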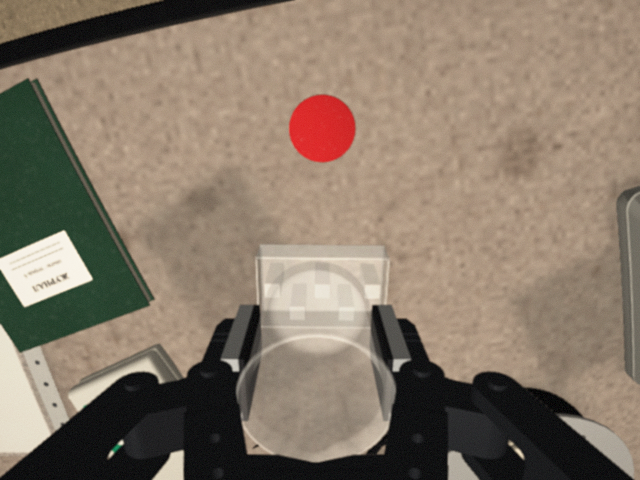

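The beaker is held squarely in the pads, and the tray and jar are undisturbed. Carrying it over now.

apply_moves(plan=[0.013,0.029,-0.003,0,0,-0.04,0.025,0.058,-0.006,0,0,-0.09,0.038,0.086,-0.008,0,0,-0.13,0.051,0.115,-0.011,0,0,-0.17,0.063,0.144,-0.014,0,0,-0.22,0.076,0.173,-0.017,0,0,-0.26,0.089,0.202,-0.019,0,0,-0.3,0.101,0.231,-0.022,0,0,-0.35,0.114,0.26,-0.025,0,0,-0.39,0.127,0.288,-0.028,0,0,-0.43,0.136,0.318,-0.028,0,0,-0.49,0.145,0.349,-0.028,0,0,-0.54])

```text
clock: 5.8
eef_pos: [0.3998, 0.0145, 0.2373]
tool_rot: [-0.184, 0.983, -0.001, -0.001]
ft_force: [0.1, 0.6, -0.8]
grip_width: 0.0407
```

Run:
```python
from h import *
plan([(.38,.2,.24,130),(.4085,.3615,.24,147)],step=.035)
```

```text
from [0.3998 0.0145 0.2373] 111.2
call 0 -0.008,0.03,-0.001,-0.001,-0.003,-0.055,-0.016,0.06,-0.001,-0.001,-0.003,-0.11,-0.024,0.09,-0.002,-0.001,-0.003,-0.164,-0.032,0.12,-0.002,-0.001,-0.003,-0.219,-0.04,0.15,-0.003,-0.001,-0.003,-0.274,-0.048,0.18,-0.003,-0.001,-0.003,-0.329,-0.065,0.208,-0.003,-0.001,-0.003,-0.388,-0.082,0.236,-0.003,-0.001,-0.003,-0.448,-0.099,0.264,-0.003,-0.001,-0.003,-0.507,-0.116,0.292,-0.003,-0.001,-0.003,-0.566,-0.133,0.32,-0.004,-0,-0.003,-0.626
```

apply_moves(plan=[-0.008,0.03,0,0,0,-0.055,-0.016,0.06,0,0,0,-0.11,-0.024,0.09,0,0,0,-0.16,-0.032,0.12,0,0,0,-0.22,-0.04,0.15,0,0,0,-0.27,-0.048,0.18,0,0,0,-0.33,-0.065,0.208,0,0,0,-0.39,-0.082,0.236,0,0,0,-0.45,-0.099,0.264,0,0,0,-0.51,-0.116,0.292,0,0,0,-0.57,-0.133,0.32,0,0,0,-0.625,-0.133,0.32,0,0,0,-0.625])

```text
clock: 6.8
eef_pos: [0.4106, 0.3641, 0.2345]
tool_rot: [-0.479, 0.878, -0.001, -0.002]
ft_force: [0.0, -0.9, -0.3]
grip_width: 0.0407
```

Run:
```python
from h import *
c=snap('wrist','w4');print(np.round(sensors.get_obs()['eef_pos'],4))
print(proj(c,(.4085,.3615,.028)))
crop('w4',150,150,480,480,2.2,'f'); snap('scene','s4');crop('s4',170,150,330,290,5,'g')
```

```text
[0.41   0.3615 0.2347]
[314.74962973 196.18593048]
```

View pics/f.png

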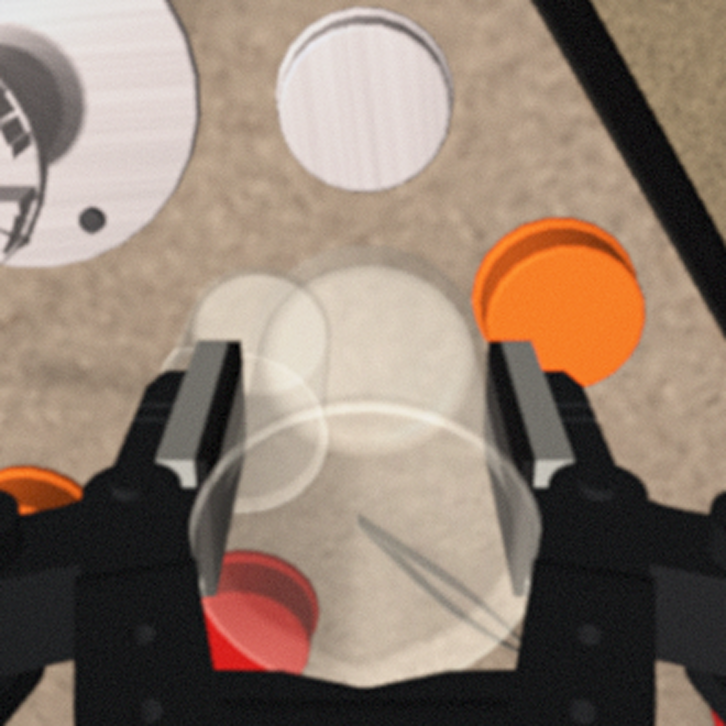

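View pics/g.png

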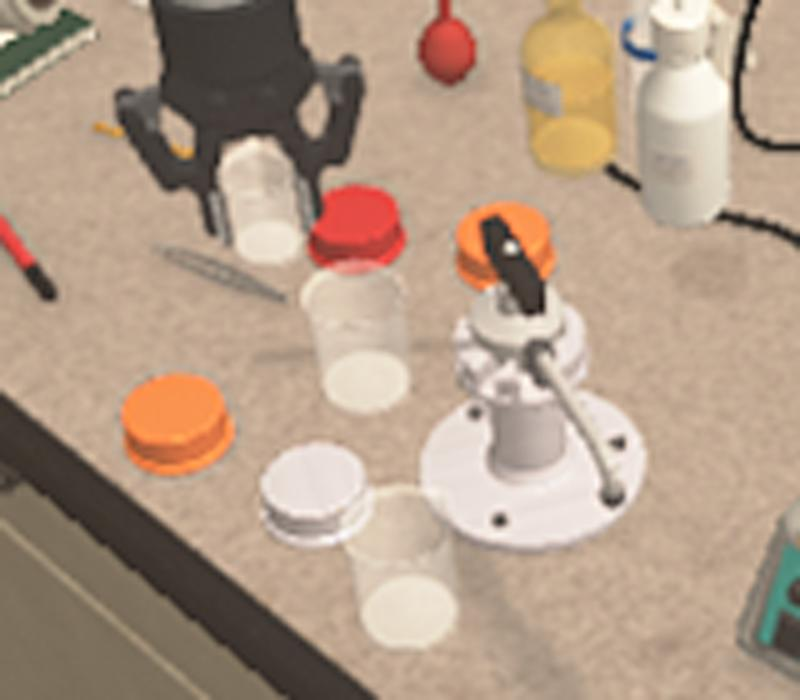

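The riser is plain brushed aluminium with its top centred at about (315,199), so it's the right one. The beaker is still upright in the grip. Now the fine numbers.

Run:
```python
from h import *
c=load('w4');F=lambda x,y:(150+x/2.2-.3,150+y/2.2-.3)
for n,q,z in [('riser c',(364,107),.028),('L',(279,100),.028),('R',(450,100),.028),('bot',(362,191),.028),('top',(362,22),.028),('bkbot c',(367,355),.224),('bkbot c+',(367,348),.224),('rim L',(190,530),.279),('rim R',(541,530),.279),('rimtop',(366,403),.279),('foot bottom',(38,265),.01)]:
    print(n,np.round(at(c,*F(*q),z)[:2],4))
```

```text
riser c [0.4092 0.3632]
L [0.4344 0.3437]
R [0.3808 0.3784]
bot [0.4278 0.3905]
top [0.3926 0.3362]
bkbot c [0.409  0.3635]
bkbot c+ [0.4082 0.3624]
rim L [0.425  0.3476]
rim R [0.3886 0.3712]
rimtop [0.397  0.3442]
foot bottom [0.563 0.349]
```

Run:
```python
from h import *
plan([(.409,.3622,.046,147)],step=1,da=90)
```

```text
from [0.4098 0.3598 0.2352] 146.9
call 0 -0.003,0.002,0.189,-0.001,-0.007,-0.001
```

apply_moves(plan=[-0.002,0.001,0.03,0,-0.004,0,-0.002,0.001,0.06,0,-0.004,0,-0.002,0.001,0.09,0,-0.004,0,-0.002,0.001,0.12,0,-0.004,0,-0.002,0.001,0.15,0,-0.004,0,-0.002,0.001,0.165,0,-0.004,0,-0.002,0.001,0.175,0,-0.004,0,-0.002,0.001,0.182,0,-0.004,0,-0.002,0.001,0.186,0,-0.004,0,-0.002,0.001,0.186,0,-0.004,0,-0.002,0.001,0.186,0,-0.004,0])

```text
clock: 7.82
eef_pos: [0.4123, 0.3619, 0.0535]
tool_rot: [-0.476, 0.88, -0.0, 0.003]
ft_force: [-0.3, 0.2, 0.3]
grip_width: 0.0407
```

Run:
```python
from h import *
for i in range(4):
    c=snap('wrist','w5');o=sensors.get_obs();print(o['eef_pos'],o['tool_rot'],o['ft_force'])
snap('scene','s5');snap('top','t5');crop('s5',170,190,290,290,6,'g');crop('t5',130,200,290,320,5,'k')
```

```text
[0.41242944 0.36215428 0.05375788] [-4.75907306e-01  8.79490006e-01 -1.97883130e-04  3.08632357e-03] [-0.47521079  0.37875713 -0.26252228]
[0.41243769 0.36223781 0.05381714] [-4.75973516e-01  8.79453878e-01 -1.89802562e-04  3.17054190e-03] [ 1.18638639  0.73182447 -0.17693265]
[0.41238614 0.36221692 0.05374372] [-4.75979109e-01  8.79451087e-01 -1.91674737e-04  3.10427921e-03] [ 0.75743791  0.35287805 -0.12610655]
[0.4122715  0.3621799  0.05360123] [-4.76035448e-01  8.79421002e-01 -2.11948550e-04  2.98480840e-03] [ 0.66390101 -0.06917055  0.69090582]
```

View pics/g.png

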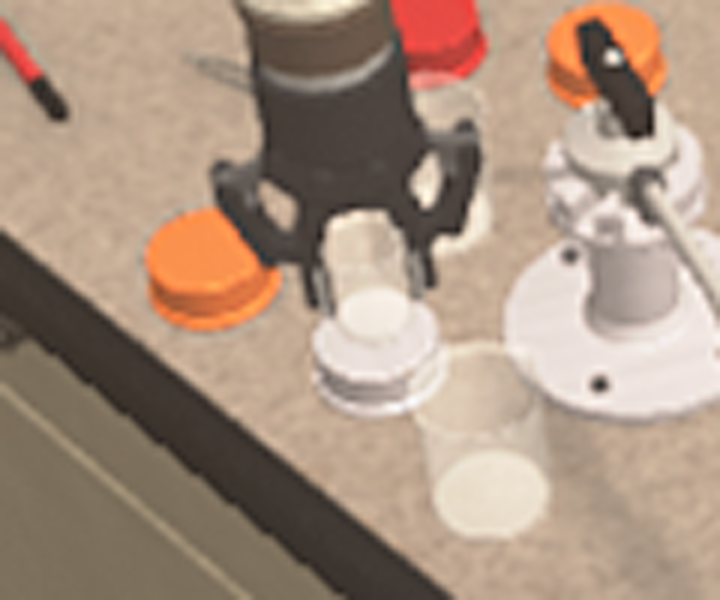

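View pics/w5.png

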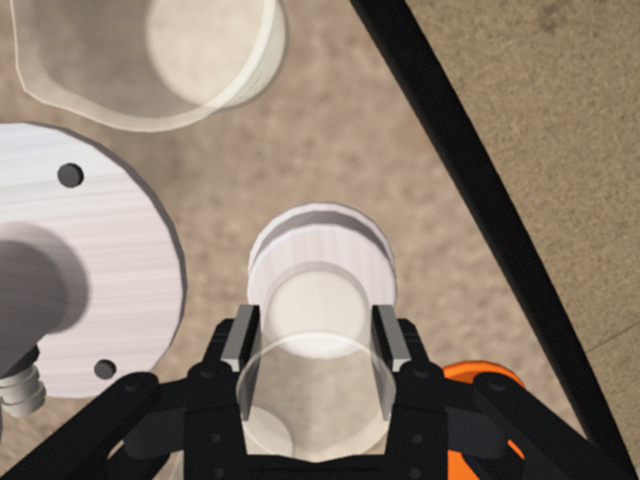

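The beaker is centred over the riser: its base is at (318,310) and the riser top is at about (321,292) in w5. It is still about 12 mm above.

Run:
```python
from h import *
c=load('w5')
for n,q,z in [('riser L',(247,290),.028),('R',(396,290),.028),('top',(321,223),.028),('bb L',(266,310),.041),('bb R',(371,310),.041),('bb bot',(318,357),.041),('bb top',(318,263),.041)]:
    print(n,np.round(at(c,*q,z)[:2],4))
c=load('s5');G=lambda x,y:(170+x/6-.4,190+y/6-.4)
for n,q,z in [('riser L',(313,345),.028),('R',(441,345),.028),('bb',(374,313),.04),('rs bot',(376,399),.028)]: print(n,np.round(at(c,*G(*q),z)[:2],4))
plan([(.4095,.3622,.041,147)],step=1,da=90)
```

```text
riser L [0.4346 0.344 ]
R [0.3816 0.3787]
top [0.3921 0.3363]
bb L [0.4282 0.3513]
bb R [0.3931 0.3742]
bb bot [0.4228 0.3811]
bb top [0.3998 0.3457]
riser L [0.3815 0.3832]
R [0.4275 0.3337]
bb [0.4122 0.3677]
rs bot [0.3792 0.3286]
from [0.412  0.362  0.0532] 146.9
call 0 0.001,0.002,0.012,-0.003,0.004,-0.003
```

View pics/k.png

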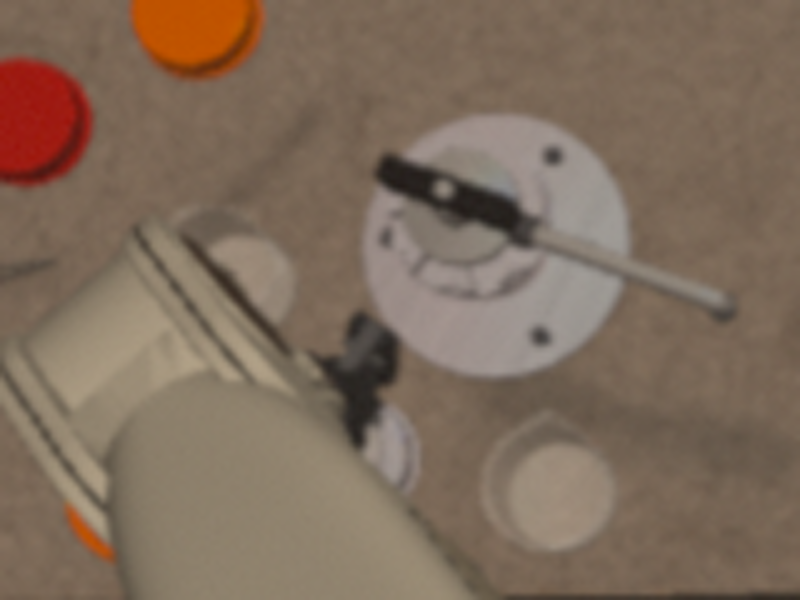

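apply_moves(plan=[0.001,0.001,0.003,-0.002,0.004,0,0.001,0.001,0.006,-0.002,0.004,0,0.001,0.001,0.008,-0.002,0.004,0,0.001,0.001,0.009,-0.002,0.004,0,0.001,0.001,0.01,-0.002,0.004,0,0.001,0.001,0.01,-0.002,0.004,0,0.001,0.001,0.01,-0.002,0.004,0])

```text
clock: 8.7
eef_pos: [0.4103, 0.3613, 0.0424]
tool_rot: [-0.476, 0.879, -0.001, -0.0]
ft_force: [-0.5, -0.4, -0.4]
grip_width: 0.0404
```

apply_moves(plan=[0,0,0.001,0,0,0,0,0,0.001,0,0,0,0,0,0.001,0,0,0,0,0,0.001,0,0,0])

```text
clock: 9.03
eef_pos: [0.4105, 0.3614, 0.0417]
tool_rot: [-0.476, 0.879, -0.0, -0.0]
ft_force: [0.7, -0.2, -1.0]
grip_width: 0.0408
```

apply_moves(plan=[0,0,0.001,0,0,0,0,0,0.001,0,0,0,0,0,0.001,0,0,0])

```text
clock: 9.28
eef_pos: [0.4105, 0.3615, 0.0416]
tool_rot: [-0.476, 0.879, -0.0, 0.0]
ft_force: [-1.7, -1.5, 6.0]
grip_width: 0.0405
```

apply_moves(plan=[0,0,0.001,0,0,0,0,0,0.001,0,0,0,0,0,0.001,0,0,0])

```text
clock: 9.53
eef_pos: [0.4105, 0.3615, 0.0416]
tool_rot: [-0.476, 0.879, -0.0, 0.0]
ft_force: [-3.5, -3.1, 12.6]
grip_width: 0.0405
```

Contact: 12.6 N at z 0.0416. Easing back 1 mm, then releasing.

apply_moves(plan=[0,0,-0.001,0,0,0,0,0,-0.001,0,0,0,0,0,-0.001,0,0,0])

```text
clock: 9.78
eef_pos: [0.4105, 0.3615, 0.0416]
tool_rot: [-0.476, 0.879, -0.0, 0.0]
ft_force: [-1.7, -2.0, 8.7]
grip_width: 0.041
```

apply_moves(plan=[0,0,0,0,0,0,0,0,0,0,0,0,0,0,0,0,0,0,0,0,0,0,0,0,0,0,0,0,0,0,0,0,0,0,0,0,0,0,0,0,0,0,0,0,0,0,0,0], grip=0.07)

```text
clock: 10.45
eef_pos: [0.4103, 0.3613, 0.0405]
tool_rot: [-0.476, 0.879, -0.001, -0.0]
ft_force: [0.6, -0.3, -0.2]
grip_width: 0.0704
```

Run:
```python
from h import *
c=snap('wrist','w6');plan([(.4105,.3615,.16,147)],step=1,da=90)
```

```text
from [0.4103 0.3613 0.0405] 146.9
call 0 -0,-0,-0.12,-0.001,-0.001,-0.003
```

View pics/w6.png

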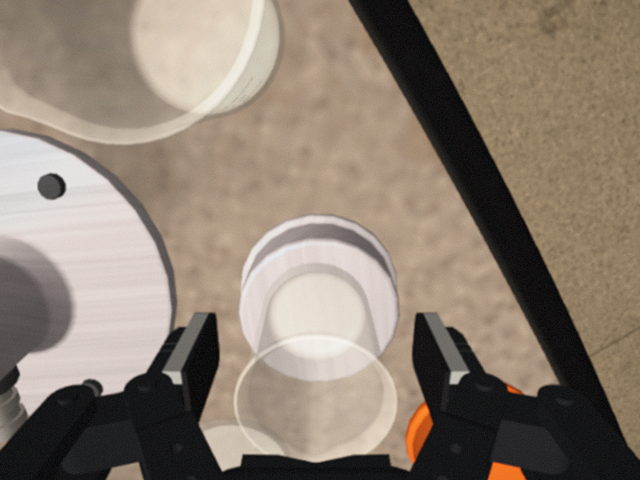

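The beaker stands free on the riser, with its base at (317,313) and the riser top centred at about (319,310). Backing straight up, high enough for the knob approach.

apply_moves(plan=[0,0,-0.01,0,0,0,0,0,-0.03,0,0,0,0,0,-0.06,0,0,0,0,0,-0.1,0,0,0,0,0,-0.14,0,0,0,0,0,-0.18,0,0,0,0,0,-0.22,0,0,0,0,0,-0.22,0,0,0,0,0,-0.22,0,0,0])

```text
clock: 11.25
eef_pos: [0.4116, 0.3628, 0.2648]
tool_rot: [-0.476, 0.879, 0.0, 0.004]
ft_force: [-0.7, -0.0, -0.6]
grip_width: 0.0701
```

Run:
```python
from h import *
c=snap('wrist','w7')
print(sensors.get_obs()['eef_pos'],proj(c,(.5245,.285,.192)))
plan([(.51,.25,.27,160)],step=1,da=90)
```

```text
[0.4106525  0.36187961 0.26219671] [ 63.21758549 250.26255294]
from [0.4107 0.3619 0.2622] 146.9
call 0 0.039,-0.144,-0.008,-0.002,0.002,-0.229
```

View pics/w7.png

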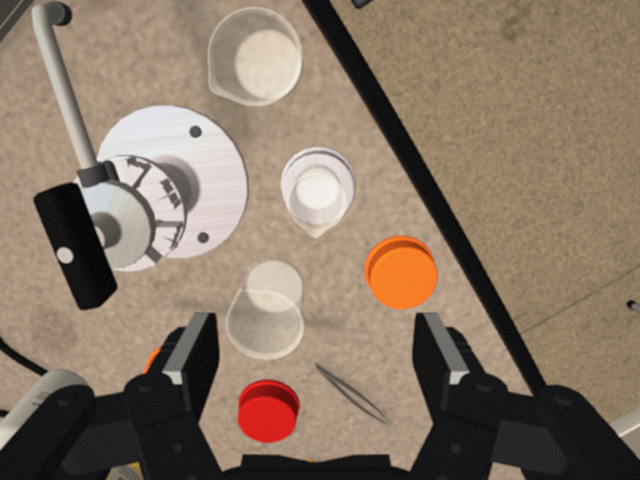

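The beaker stands upright on the riser at (318,188). The black bar's white dot is at (65,256), and the pipe runs up-left to the tip at (50,12).

Run:
```python
from h import *
c=load('w7')
for n,q,z in [('dot',(65,256),.192),('c1',(36,198),.192),('c2',(72,184),.192),('c3',(79,309),.192),('c3b',(97,305),.192),('tipend',(48,8),.134),('foot R',(247,183),.01),('foot top',(163,105),.01),('foot bot',(175,259),.01)]: print(n,np.round(at(c,*q,z)[:2],4))
plan([(.5245,.285,.25,160)],step=1,da=90)
```

```text
dot [0.526 0.288]
c1 [0.5167 0.255 ]
c2 [0.4946 0.2609]
c3 [0.5422 0.3162]
c3b [0.5312 0.3201]
tipend [0.4706 0.1621]
foot R [0.4633 0.3261]
foot top [0.4848 0.2269]
foot bot [0.5684 0.3482]
from [0.4107 0.3619 0.2622] 146.9
call 0 0.002,-0.137,0.012,-0.002,0.002,-0.229
```

apply_moves(plan=[0.001,-0.035,0,0,0,-0.05,0.001,-0.07,0,0,0,-0.1,0.001,-0.1,0.005,0,0,-0.15,0.001,-0.138,0.01,0,0,-0.19,0.001,-0.138,0.01,0,0,-0.19,0.001,-0.138,0.01,0,0,-0.19,0.001,-0.138,0.01,0,0,-0.19])

```text
clock: 11.88
eef_pos: [0.5243, 0.2848, 0.2489]
tool_rot: [-0.557, 0.831, -0.0, -0.002]
ft_force: [0.5, 0.4, -0.4]
grip_width: 0.0701
```

Run:
```python
from h import *
c=snap('wrist','w8')
print(sensors.get_obs()['eef_pos'],proj(c,(.5255,.287,.192)))
```

```text
[0.52413709 0.28538212 0.24953333] [313.17199968 273.80625575]
```

View pics/w8.png

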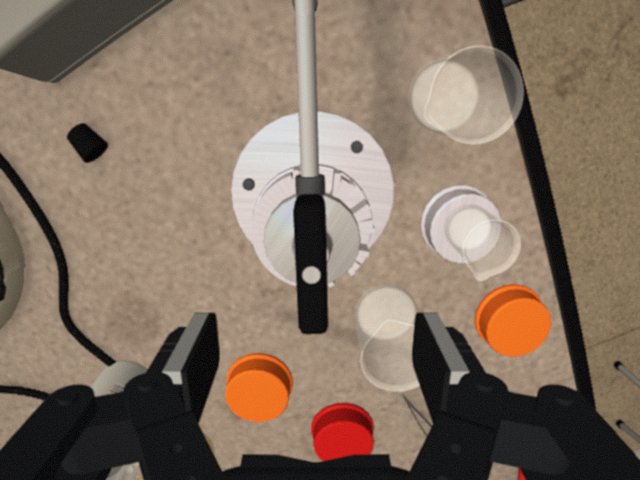

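The bar is between the fingers and almost vertical in the picture, with its dot at (312,275).

Run:
```python
from h import *
c=load('w8')
d=at(c,311.5,275,.192);a=at(c,310.5,196,.192);b=at(c,313,331,.192);e=at(c,304,3,.14);f=at(c,309,178,.14)
print(d,a,b,np.degrees(np.arctan2(*(b-a)[1::-1])),np.degrees(np.arctan2(*(f-e)[1::-1])))
plan([(d[0],d[1],.22,158),(d[0],d[1],.162,158)],step=1,da=90)
```

```text
[0.52651402 0.28727685 0.192     ] [0.51159689 0.25008371 0.192     ] [0.53795744 0.31689597 0.192     ] 68.46845091515885 69.03740702400053
from [0.5241 0.2854 0.2495] 157.8
call 0 -0.003,-0.002,0.03,0.002,-0.003,-0.004,-0.003,-0.002,0.088,0.002,-0.003,-0.004
```

apply_moves(plan=[-0.001,-0.001,0.03,0,0,-0.015,-0.001,-0.001,0.05,0,0,-0.015,-0.001,-0.001,0.065,0,0,-0.015,-0.001,-0.001,0.077,0,0,-0.015,-0.001,-0.001,0.087,0,0,-0.015,-0.001,-0.001,0.087,0,0,-0.015,-0.001,-0.001,0.087,0,0,-0.015])

```text
clock: 12.52
eef_pos: [0.5257, 0.2863, 0.1636]
tool_rot: [-0.564, 0.826, -0.0, -0.001]
ft_force: [0.2, 0.2, 0.1]
grip_width: 0.0701
```

apply_moves(plan=[0,0,0,0,0,0,0,0,0,0,0,0,0,0,0,0,0,0,0,0,0,0,0,0,0,0,0,0,0,0,0,0,0,0,0,0,0,0,0,0,0,0,0,0,0,0,0,0,0,0,0,0,0,0,0,0,0,0,0,0], grip=0.01)

```text
clock: 13.35
eef_pos: [0.5271, 0.2859, 0.1644]
tool_rot: [-0.563, 0.826, -0.001, 0.0]
ft_force: [-0.7, -0.5, 5.7]
grip_width: 0.0149
```

Run:
```python
from h import *
o=sensors.get_obs();print(o['ft_force'],o['ft_torque'],o['grip_width']);c=snap('wrist','w9');plan([(.5255,.286,.18,158)],step=1,da=90)
```

```text
[-0.72832461 -0.48673901  5.66913259] [-0.04042136  0.12589389 -0.06997894] 0.014861101774867786
from [0.5271 0.2858 0.1645] 158.6
call 0 0,0.001,-0.016,-0.001,0,0.01
```

View pics/w9.png

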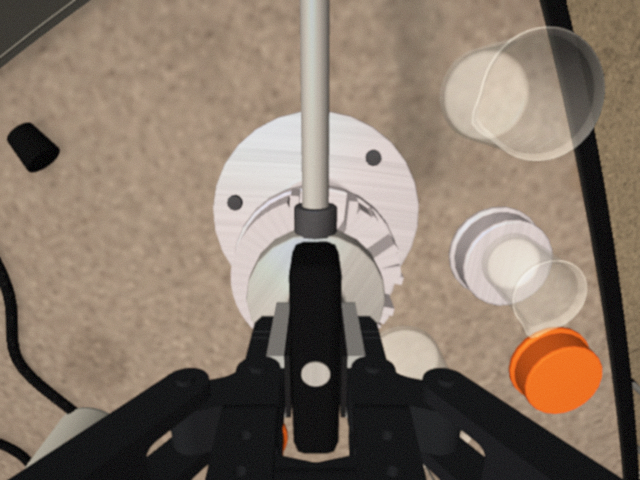

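The bar is gripped centrally. Lifting 19 mm.

apply_moves(plan=[0,0,-0.004,0,0,0,0,0,-0.008,0,0,0,0,0,-0.012,0,0,0,0,0,-0.016,0,0,0,0,0,-0.019,0,0,0,0,0,-0.019,0,0,0,0,0,-0.019,0,0,0,0,0,-0.019,0,0,0])

```text
clock: 14.07
eef_pos: [0.5267, 0.2857, 0.1817]
tool_rot: [-0.563, 0.826, -0.001, -0.001]
ft_force: [5.6, 2.0, -9.6]
grip_width: 0.0147
```

Run:
```python
from h import *
o=sensors.get_obs();print(o['eef_pos'],o['ft_force'],o['ft_torque'],o['joint_pos']);c=snap('wrist','w10');snap('scene','s10');crop('s10',200,160,320,260,6,'m')
```

```text
[0.5267244  0.28569747 0.18174487] [ 5.56190566  2.02456919 -9.59416317] [ 0.52921238 -1.2774845  -0.02885103] [ 4.97615064e-01  4.62414134e-01  1.95418469e-01  1.30501353e+00
 -1.22873775e-03 -6.99509634e-01]
```

View pics/w10.png

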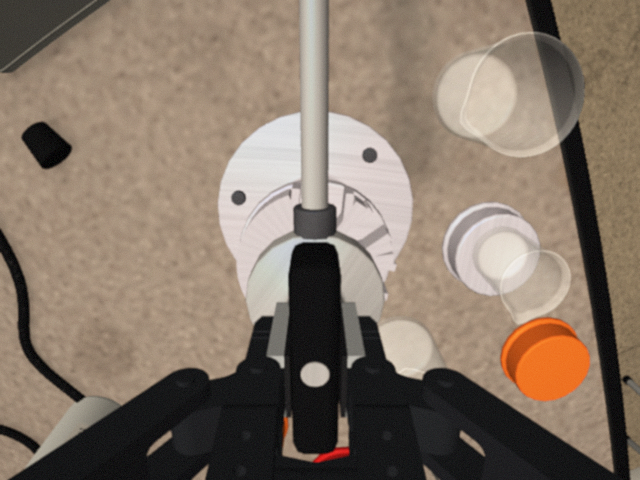

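View pics/m.png

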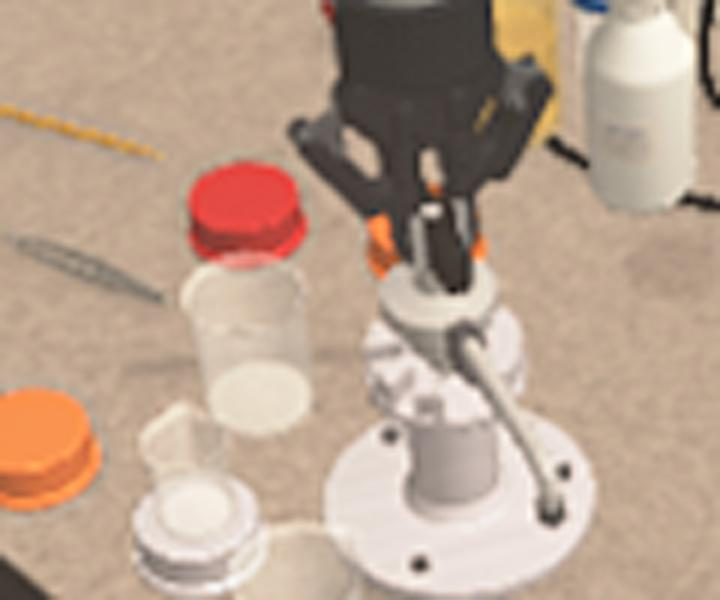

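Bar gripped without slip, and lifted about 17.5 mm. One more millimetre, then turn clockwise (+az).

apply_moves(plan=[0,0,-0.001,0,0,0,0,0,-0.001,0,0,0.04,0,0,-0.001,0,0,0.12,0,0,-0.001,0,0,0.2,0,0,-0.001,0,0,0.28,0,0,-0.001,0,0,0.36,0,0,-0.001,0,0,0.44,0,0,-0.001,0,0,0.52,0,0,-0.001,0,0,0.6,0,0,-0.001,0,0,0.68,0,0,-0.001,0,0,0.76,0,0,-0.001,0,0,0.8])

```text
clock: 15.17
eef_pos: [0.5258, 0.2866, 0.1826]
tool_rot: [-0.196, 0.981, 0.0, -0.001]
ft_force: [3.7, 4.7, -9.9]
grip_width: 0.0152
```

Run:
```python
from h import *
o=sensors.get_obs();print(o['eef_pos'],o['ft_force'],o['ft_torque'],o['joint_pos']);plan([(.5265,.286,.183,158)],step=1,da=200)
```

```text
[0.52582557 0.28662076 0.18256724] [ 3.66265367  4.68828611 -9.89695995] [ 1.10248083e+00 -8.29733117e-01  5.21199786e-05] [4.98464426e-01 4.61933517e-01 1.96823839e-01 1.30767951e+00
 1.18214865e-03 1.03428704e-01]
from [0.5258 0.2866 0.1826] 112.6
call 0 -0,-0.001,-0,0.002,-0.002,-0.792
```

apply_moves(plan=[0,0,0,0,0,0.08,0,0,0,0,0,0.16,0,0,0,0,0,0.25,0,0,0,0,0,0.34,0,0,0,0,0,0.43,0,0,0,0,0,0.52,0,0,0,0,0,0.61,0,0,0,0,0,0.7,0,0,0,0,0,0.79,0,0,0,0,0,0.87,0,0,0,0,0,0.93,0,0,0,0,0,0.97])

```text
clock: 16.17
eef_pos: [0.526, 0.2881, 0.1827]
tool_rot: [0.283, 0.959, 0.001, -0.001]
ft_force: [3.4, 8.0, -10.5]
grip_width: 0.015
```

Run:
```python
from h import *
c=snap('wrist','w11');o=sensors.get_obs();print(o['eef_pos'],o['ft_force'],o['ft_torque']);snap('scene','s11');snap('top','t11');crop('s11',190,170,290,270,6,'m');crop('t11',130,200,290,320,5,'n');plan([(.5265,.286,.183,56.8)],step=1,da=200)
```

```text
[0.52599557 0.28805835 0.18277586] [  3.21603435   7.088748   -10.1941256 ] [ 1.77291519 -0.9992793  -0.03045254]
from [0.526  0.2881 0.1828] 57.3
call 0 -0.002,-0.001,-0,0.001,-0.003,0.008
```

View pics/w11.png

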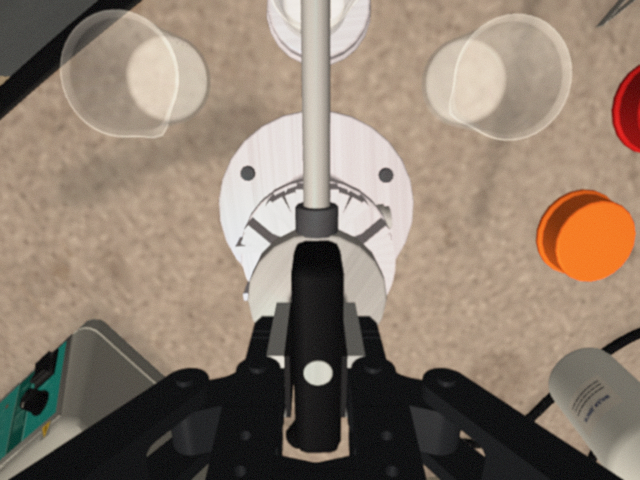

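View pics/m.png

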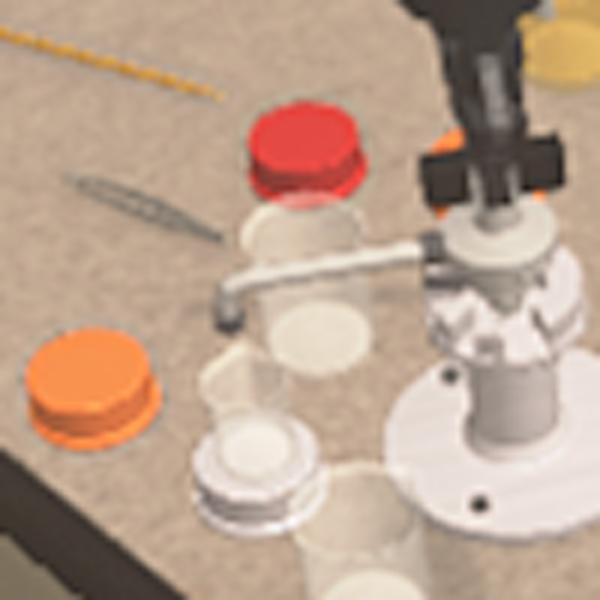

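View pics/n.png

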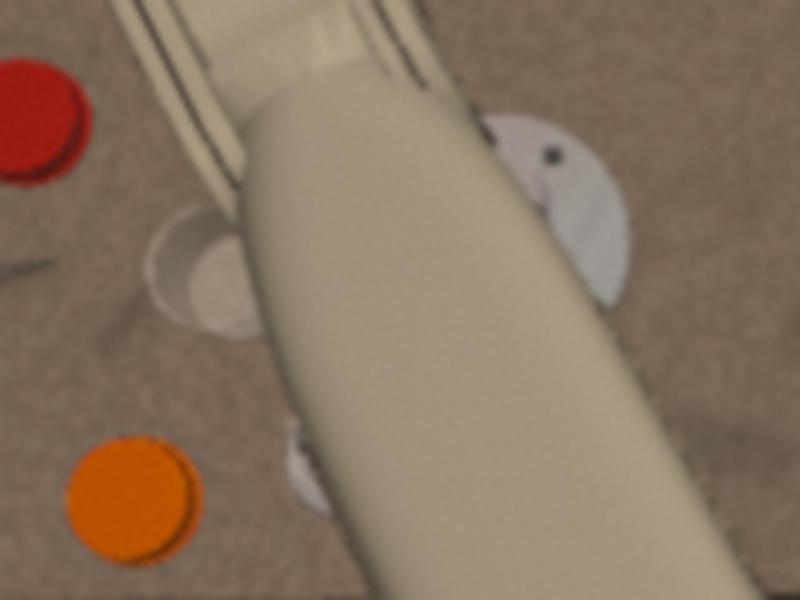

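Spout, riser (319) and screw holes (midpoint 317) line up in w11, so the lug is over the station 2 notch. Lowering gently with the grip held, easing 1.5 mm to relieve the side force.

apply_moves(plan=[0,0.0015,0,0,0,0,0,0.0015,0.002,0,0,0,0,0.0015,0.004,0,0,0,0,0.0015,0.006,0,0,0,0,0.0015,0.008,0,0,0,0,0.0015,0.009,0,0,0,0,0.0015,0.009,0,0,0])

```text
clock: 16.9
eef_pos: [0.5262, 0.2883, 0.1738]
tool_rot: [0.282, 0.959, 0.0, -0.001]
ft_force: [0.4, 5.9, -9.7]
grip_width: 0.0155
```

The lift is about 9 mm, below the crown's 14 mm, and the knob still pulls down, so the lug is in the notch. Lowering the rest.

apply_moves(plan=[0,0,0.002,0,0,0,0,0,0.004,0,0,0,0,0,0.006,0,0,0,0,0,0.008,0,0,0,0,0,0.008,0,0,0,0,0,0.008,0,0,0])

```text
clock: 17.4
eef_pos: [0.5262, 0.2884, 0.1661]
tool_rot: [0.282, 0.959, 0.0, -0.001]
ft_force: [0.0, 5.8, -8.2]
grip_width: 0.0152
```

apply_moves(plan=[0,0,0,0,0,0,0,0,0,0,0,0,0,0,0,0,0,0,0,0,0,0,0,0,0,0,0,0,0,0,0,0,0,0,0,0,0,0,0,0,0,0,0,0,0,0,0,0], grip=0.06)

```text
clock: 18.07
eef_pos: [0.5274, 0.2868, 0.1667]
tool_rot: [0.283, 0.959, -0.001, 0.0]
ft_force: [-0.1, 0.0, 0.2]
grip_width: 0.0599
```

apply_moves(plan=[0,0,-0.02,0,0,0,0,0,-0.05,0,0,0,0,0,-0.08,0,0,0,0,0,-0.1,0,0,0,0,0,-0.1,0,0,0,0,0,-0.1,0,0,0])

```text
clock: 18.57
eef_pos: [0.5282, 0.2875, 0.2682]
tool_rot: [0.283, 0.959, 0.001, 0.001]
ft_force: [-0.2, 0.3, 0.3]
grip_width: 0.0598
```

Run:
```python
from h import *
c=snap('wrist','w12');o=sensors.get_obs();print(o['eef_pos'],o['ft_force']);snap('scene','s12');crop('s12',190,170,290,270,6,'m');plan([(.36,.12,.3,57)],step=1,da=200)
```

```text
[0.52743512 0.28708403 0.26647037] [ 0.00763865  0.61441875 -1.04695893]
from [0.5269 0.2868 0.2654] 57.2
call 0 0.05,-0.231,-0.034,-0.003,-0,0.003
```

View pics/w12.png

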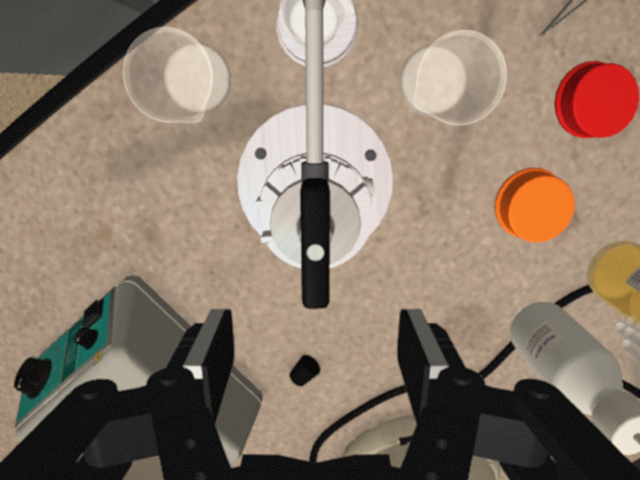

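View pics/m.png

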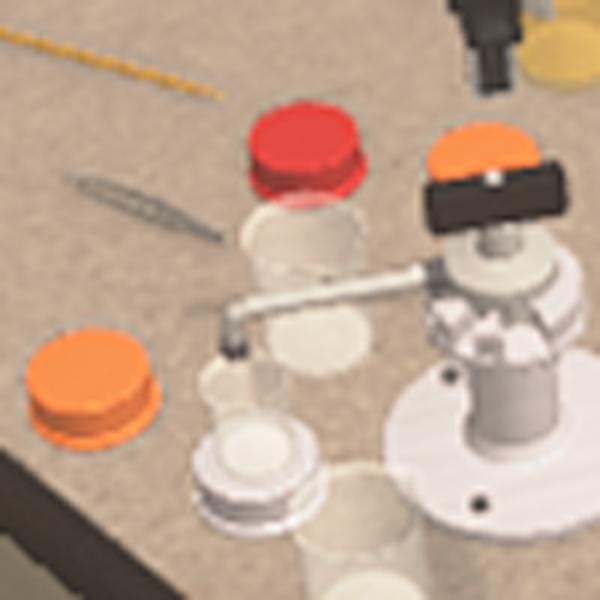

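The knob has dropped: the dot is at scene (272,199), the same as at the start when it was home. I'll move the arm clear, then check with numbers.

apply_moves(plan=[0.02,-0.03,-0.03,0,0,0,0.04,-0.06,-0.034,0,0,0,0.05,-0.1,-0.034,0,0,0,0.05,-0.14,-0.034,0,0,0,0.05,-0.18,-0.034,0,0,0,0.05,-0.22,-0.034,0,0,0,0.05,-0.26,-0.034,0,0,0,0.05,-0.3,-0.034,0,0,0,0.05,-0.32,-0.034,0,0,0,0.05,-0.32,-0.034,0,0,0])

```text
clock: 19.5
eef_pos: [0.3086, 0.0428, 0.2998]
tool_rot: [0.284, 0.959, -0.002, -0.001]
ft_force: [-1.2, 0.6, -0.4]
grip_width: 0.0601
```

Run:
```python
from h import *
s=snap('scene','s13');t=snap('top','t13');crop('s13',200,170,300,270,6,'m');crop('t13',160,220,280,320,6,'n')
s0=cv2.imread('pics/s'+'cene0.png')
def dot(f):
    g=cv2.imread('pics/%s.png'%f,0)[192:207,264:280].astype(float);w=np.clip(g-120,0,None);y,x=np.mgrid[192:207,264:280];return (x*w).sum()/w.sum(),(y*w).sum()/w.sum()
print(dot('scene0'),dot('s13'))
for l in (0,.014): print(proj(s,(.526,.2868,.192+l)),proj(s,(.526-.14*.837,.2868+.14*.547,.105+l)))
```

```text
(np.float64(272.76007745115294), np.float64(196.8646365076571)) (np.float64(271.82647462277095), np.float64(203.7400548696845))
[272.20612204 199.30047731] [229.11367779 228.14830934]
[271.85647666 195.68568192] [228.47227445 224.82901018]
```

View pics/m.png

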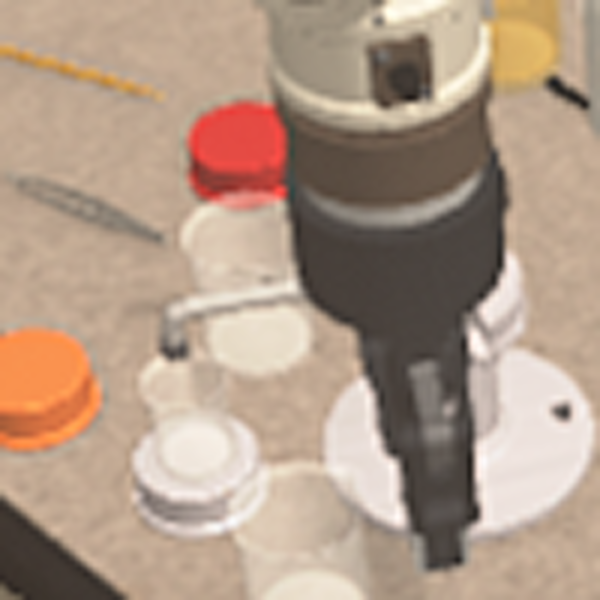

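View pics/n.png

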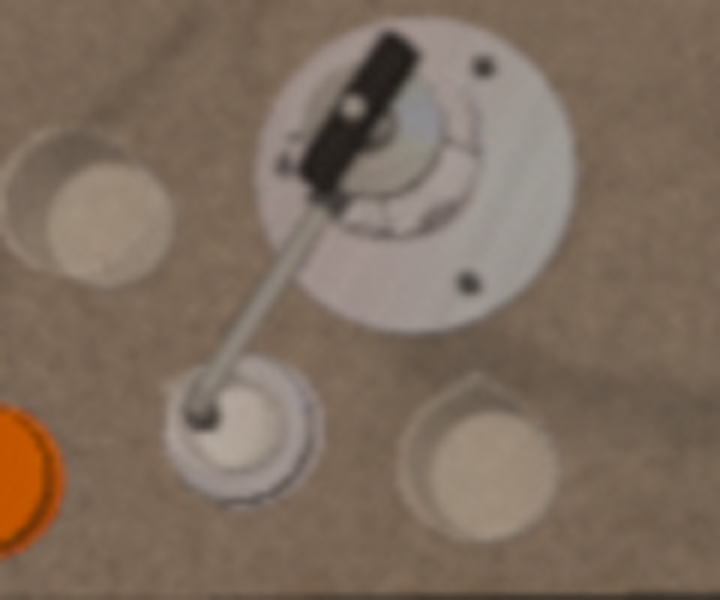

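View pics/t13.png

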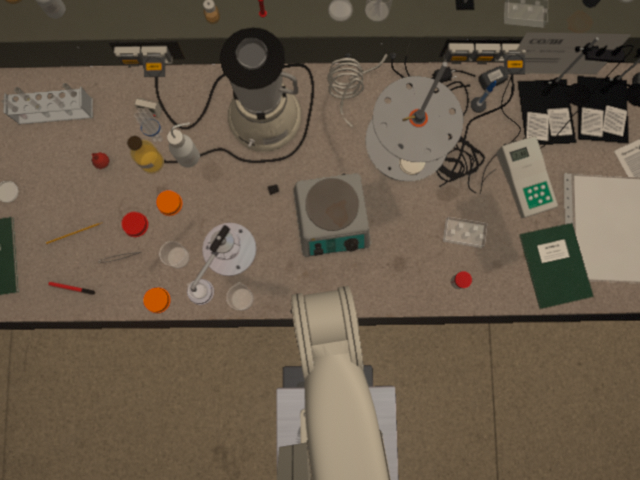

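The scene13 dot value is invalid because the arm covers the dot there; s12 is unobstructed. Final check numbers:

Run:
```python
from h import *
from scipy.ndimage import maximum_position
def dot(f):
    g=cv2.imread('pics/%s.png'%f,0)[193:206,266:279].astype(float)
    v,u=maximum_position(g); w=np.clip(g[v-2:v+3,u-2:u+3]-110,0,None);y,x=np.mgrid[v-2:v+3,u-2:u+3];return 266+(x*w).sum()/w.sum(),193+(y*w).sum()/w.sum()
for f in ('scene0','s12'): print(f,dot(f))
t=load('t13');N=lambda x,y:(160+x/6-.4,220+y/6-.4)
print('tip',at(t,*N(202,413),.118)); print('bk base',at(t,*N(237,427),.03),'riser',at(t,*N(242,427),.028))
for n in('top0','t13'): crop(n,420,200,520,300,5,n+'c')
a=cv2.imread('pics/top0.png').astype(int);b=cv2.imread('pics/t13.png').astype(int)
d=abs(a-b).max(2)
for n,(u0,v0,u1,v1) in dict(tray=(440,215,492,248),jar=(452,270,474,290),bk1=(158,240,192,272),bk2=(224,280,258,314)).items(): print(n,d[v0:v1,u0:u1].mean().round(2),(d[v0:v1,u0:u1]>40).sum())
```

```text
scene0 (np.float64(272.207874015748), np.float64(198.7259842519685))
s12 (np.float64(271.7308970099668), np.float64(198.22148394241418))
tip [0.40869386 0.3608861  0.118     ]
bk base [0.40951315 0.36269528 0.03      ] riser [0.40964226 0.36082884 0.028     ]
tray 3.69 0
jar 3.62 0
bk1 3.64 0
bk2 3.53 0
```

Spout tip, beaker base and riser centre agree within 2 mm, and the other objects are unmoved. The dot reads 0.5 px high (about 2 mm, borderline). To be sure the knob is fully home, I'll probe the bar's top gently with closed fingers; home would be z ≈ 0.192.

Run:
```python
from h import *
plan([(.527,.287,.26,57)],step=1,da=200)
```

```text
from [0.3113 0.0448 0.3001] 57.1
call 0 -0.049,0.321,0.04,-0.001,-0,0.001
```

apply_moves(plan=[-0.01,0.04,0,0,0,0,-0.02,0.08,0,0,0,0,-0.03,0.12,0,0,0,0,-0.04,0.16,0,0,0,0,-0.045,0.2,0,0,0,0,-0.049,0.24,0,0,0,0,-0.049,0.28,0.01,0,0,0,-0.049,0.31,0.03,0,0,0,-0.049,0.321,0.06,0,0,0,-0.049,0.321,0.08,0,0,0,-0.049,0.321,0.09,0,0,0,-0.049,0.321,0.09,0,0,0], grip=0.0)

```text
clock: 20.6
eef_pos: [0.525, 0.2887, 0.2058]
tool_rot: [0.282, 0.959, -0.004, -0.003]
ft_force: [-1.2, 0.6, -0.6]
grip_width: -0.0
```

apply_moves(plan=[0,0,0.002,0,0,0,0,0,0.004,0,0,0,0,0,0.006,0,0,0,0,0,0.008,0,0,0,0,0,0.009,0,0,0,0,0,0.009,0,0,0,0,0,0.009,0,0,0])

```text
clock: 21.18
eef_pos: [0.5272, 0.2883, 0.2021]
tool_rot: [0.283, 0.959, -0.0, 0.0]
ft_force: [1.1, 0.3, -0.0]
grip_width: -0.0004
```

apply_moves(plan=[0,0,0.001,0,0,0,0,0,0.001,0,0,0,0,0,0.002,0,0,0,0,0,0.002,0,0,0])

```text
clock: 21.52
eef_pos: [0.5271, 0.2883, 0.1994]
tool_rot: [0.283, 0.959, -0.001, 0.0]
ft_force: [0.3, 0.1, -0.1]
grip_width: -0.0001
```

apply_moves(plan=[0,0,0.001,0,0,0,0,0,0.002,0,0,0,0,0,0.003,0,0,0,0,0,0.003,0,0,0,0,0,0.003,0,0,0])

```text
clock: 21.93
eef_pos: [0.5271, 0.2884, 0.1965]
tool_rot: [0.283, 0.959, -0.001, 0.0]
ft_force: [-0.6, -0.2, -0.2]
grip_width: 0.0002
```

apply_moves(plan=[0,0,0.001,0,0,0,0,0,0.002,0,0,0,0,0,0.003,0,0,0,0,0,0.003,0,0,0,0,0,0.003,0,0,0])

```text
clock: 22.35
eef_pos: [0.5271, 0.2883, 0.1935]
tool_rot: [0.283, 0.959, -0.001, 0.0]
ft_force: [0.1, 0.3, 0.6]
grip_width: 0.0004
```

apply_moves(plan=[0,0,0.001,0,0,0,0,0,0.002,0,0,0,0,0,0.002,0,0,0,0,0,0.002,0,0,0])

```text
clock: 22.68
eef_pos: [0.5274, 0.2886, 0.1921]
tool_rot: [0.282, 0.959, -0.0, 0.001]
ft_force: [-0.4, -0.2, 2.4]
grip_width: 0.0
```

Contact at z = 0.192, exactly the home height. Retreating and taking a final look.

apply_moves(plan=[0,0,-0.03,0,0,0,0,0,-0.06,0,0,0,0,0,-0.1,0,0,0,0.03,-0.03,-0.11,0,0,0,0.05,-0.06,-0.11,0,0,0,0.05,-0.1,-0.11,0,0,0,0.05,-0.14,-0.11,0,0,0,0.05,-0.18,-0.11,0,0,0,0.05,-0.22,-0.11,0,0,0,0.05,-0.26,-0.11,0,0,0,0.05,-0.3,-0.11,0,0,0,0.05,-0.3,-0.11,0,0,0])

```text
clock: 23.68
eef_pos: [0.3183, 0.0595, 0.3021]
tool_rot: [0.285, 0.959, -0.002, -0.0]
ft_force: [0.4, 1.2, -0.3]
grip_width: 0.0001
```

Run:
```python
from h import *
snap('top','t14');crop('t14',160,220,280,320,6,'q')
```

```text
(no output)
```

View pics/q.png

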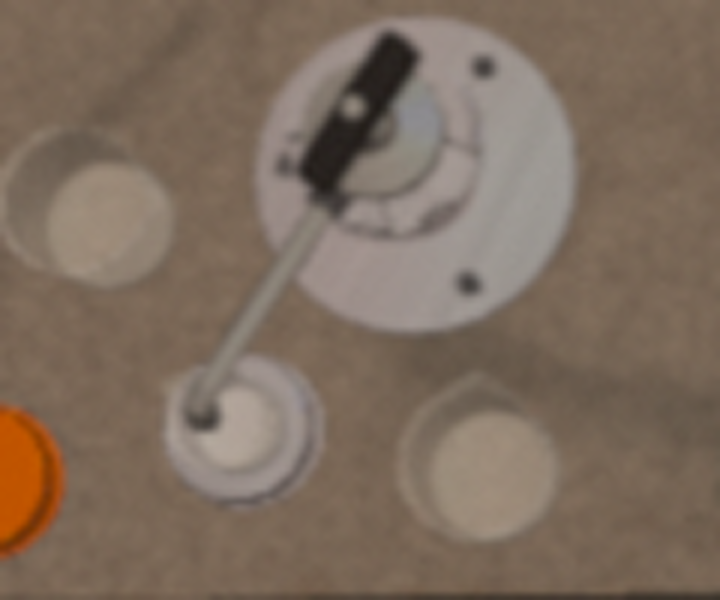

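The picture is unchanged: the spout is over the small beaker on the riser, and both larger beakers are in place.

```bash
python3 -c "
from workcell import bot
print(bot.job_done())"
```

```text
the job is handed in; nothing more can be done
None
```

The small beaker stands upright in the middle of the aluminium riser, which was at station 2. The selector is home in the notch there, with its spout over the beaker. I placed the beaker first, then lifted the knob about 18 mm, turned it clockwise to that station, lowered it and let go. The job was handed in at about 24 s of the 56 s allowed.

Last checks:
- **Centring:** the spout tip, beaker base and riser centre agree within about 2 mm in the top view.
- **Knob home:** in one image the bar's dot read about 0.5 px high (roughly 2 mm), so I touched the bar with closed fingers. Contact came at z = 0.192 m with 2.4 N, which is the home height. An earlier reading of the same dot was discarded because the arm was covering it.
- **Other items:** the larger beakers, tray and jar showed no change between the first top picture and the one taken after the turn. A last picture after the touch showed the larger beakers, small beaker and spout unchanged.
- **Robot:** the arm was well clear and touching nothing at hand-in. The highest force reading seen was about 13 N.

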